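Line up the T-handle driver over the tensioner screw

ROBOT

A 7-joint arm with a two-finger parallel gripper is mounted at the origin on the work surface. World frame = base frame: x ahead of the robot, y to its left, z up, the work surface at z = 0. Lengths are in m, angles in rad, forces in N, time in s.
With the tool pointing down it reaches from about 0.4 to 0.875 m from the base axis. Payload 19.3 kg.
Tool frame: the origin (TCP) lies midway between the tips of the shut fingers; the grasp point (between the pads) lies 19 mm behind it (bot.pinch_z is the distance from the TCP to the grasp point, in m); z points along the fingers, y is the line along which they close (so a half turn about z gives the same grasp; the last joint's range is limited). The gripper opens to 85 mm and grips with 20 to 120 N. Pads are 22 mm wide; open, the fingers measure 114 mm over their backs; the gripper's body (76 mm by 85 mm) begins 54 mm behind the grasp point. The pads swing forward as they close: fully open they stand 13 mm farther back than shut.
Start: joints at [1.181, 0.521, -0.036, 1.599, 0.021, 1.021, -0.113], TCP at [0.196, -0.593, 0.231] pointing down, gripper open.
Joint ranges: [-2.91, 2.91], [-0.3, 2.13], [-1.5, 1.42], [0.17, 2.43], [-1.26, 4.41], [0.16, 1.93], [-2.52, 2.52]. Speed limits (rad/s): [1.89, 1.89, 2.39, 2.39, 3.01, 3.01, 3.01].

INTERFACE

Orientations are given as [roll, pitch, yaw] about the fixed x, y, z axes, in that order (R = Rz(yaw) Ry(pitch) Rx(roll)).
In Python, from workcell import observe, viewer, bot gives the robot as it stands. The module is installed in compiled form; this text tells all that it offers.
- The arm moves only by the tool play_rows, never from a script. Its argument "motion" is a list of rows, each a list of 7 numbers: the shift along the tool's x, y, z in cm, then the turn, a rotation vector about the tool's x, y, z in rad, then the opening, from -1 (shut) to 1 (fully open), so that 0 is half open. A call has exactly 5 rows; each row is the pose to reach, as a shift and turn from the pose commanded when the call began, along the tool's axes at that moment; what a row does not reach only later rows make up. A row lasts 1/10 s, in which the tool goes at most 50 mm and 8.59 degrees, less where a joint would pass 70% of its speed; a pose out of reach is approached as far as the arm can. A call with a gripper value outside its range is refused whole. The fingers move at their own pace and stop on an object; "squeeze" is the grip in N (left out, the last holds). Time passes only in rows, so rows that repeat a pose let the fingers close, or fill a call up. It gives the time, the measured TCP pose, the force, the opening and the grip force at its end, in the units of the state.
- observe(): the state, without advancing time (a new reading comes with each control period).
- viewer.grab_frame(name): name is "scene" or "top"; returns (picture, depth): 384x512x3 uint8, red, green, blue; 384x512 float32, m along the optical axis (not along the pixel's ray), 0 where there is no reading.
- viewer.camera_info(name): a dict with "fx", "fy", "cx", "cy" (pixels), "k1" (the pictures are not rectified: a ray, as slopes to the right and down, at radius r is drawn at 1 + k1 r^2 times it, then the intrinsics apply), "R" (3x3) and "t" (3): a world point X has camera coordinates R X + t. Camera axes: x right, y down, z forward; pixel columns grow to the right and rows downward; lengths in m; the calibration is good to about 2 mm. A picture is of the moment at which its call begins. camera_info takes no time and is no camera call.
- bot.job_done(): hands the job in; it is judged then, once.
The state is a dict: "clock": time; "qpos": joint angles; "qd": joint speeds; "joint_efforts": joint torques, N m; "position": TCP position; "tool_rot": TCP orientation; "force": force on the tool from outside, world axes, zero at the start; "moment": the same for the moment, N m; "grip_width": finger opening in m; "finger_force": force on a finger pad.
Only numpy, scipy, OpenCV 4.12 (cv2) and the standard library are available. Lean on these libraries where they do the work, as an engineer would, in place of code of your own. Each camera call takes 0.05 s, during which the arm holds its last target. There are 200 camera calls.

TASK

Get the bundle-taping machine ready for adjustment: pull the red T-handle driver straight up out of the wooden tool stand and carry it over the crate and the machine's guide cheeks, without the driver touching crate or machine and leaving the crate and the other two tools where they are. Stop with it upright, its flat blade centred about one centimetre above the brass screw head between the cheeks, parallel to the slot and not touching, and finish there, still holding it in the gripper.

Things in the scene. Friction and masses are not known exactly. Their poses are not given: they have to be found in the camera images.
- driver_grip (a point): Red T-handle driver, loose, 0.08 to 0.17 kg, standing in the stand. This point: centre of its red crossbar, 80 mm long (x axis), 20 wide (y), 24 high (z, up). Below it a black collar (18 mm diameter, 26 long) rests on the stand's top, then a 9 mm shaft with a flat blade 9 mm wide (along x, like the crossbar), 3 thick. The blade's end is 133 mm below this point.
- driver_tip (a point): Middle of the end of the red driver's blade; same axes as driver_grip.
- stand: Fixed wooden tool stand, block 70 x 220 x 110 mm (x, y, z); origin at the centre of its underside. Three upright holes, 14 mm wide and 100 mm deep, in a row along its y axis at -70, 0 and +70 mm, each holding one T-handle tool; the blades reach 95 mm down.
- screw_top (a point): Centre of the top face of the brass screw head, 28 mm diameter, on the orange machine, 64 mm above the table; z up, x axis along its dark slot (either way round is the same; the dark line continues on the white disc under it). It lies between two orange guide cheeks, 62 mm apart, 6 thick, 120 long in the machine's x, tops 18 mm above this point.
- machine: Fixed orange bundle-taping machine, base 460 x 150 mm (x, y), deck 56 mm above the table; origin at the centre of its underside. The screw is at x -130 mm, y 0, between cheeks that run along x. A wire handle 89 mm high is at x -210 mm; tape reel, arm and motor box, up to 225 mm above the table, stand at x above -15 mm.
- crate_center (a point): Centre (45 mm up) of a small blue crate of onions, 190 x 130 mm, 96 mm high with the onions, about 1.8 kg, loose, between stand and machine.
- crate: The same crate; origin at the centre of its underside.
- key_blue_grip (a point): Centre of the blue crossbar of another T-handle tool in the stand, same size as the red one; leave it alone.
- key_green_grip (a point): Centre of the green crossbar of the third T-handle tool in the stand, same size; leave it alone.
- driver: The red driver's own body, origin where its collar meets the stand, 38 mm below driver_grip; same axes.
Not all that is in view belongs to the job. What is shaped like the crate but purple is not meant. There is more than one size of the driver; the job needs the larger.

How it is judged:
On the way:
1. the driver is held in the fingers with its blade clear above the stand (z of driver_tip in the frame of stand above 0.115 m and contact force between driver and the fingers above 1 N), for 0.1 s.
At the end, for the whole second after the job is handed in: The red driver is held still in the fingers, touching nothing else, within 8 degrees of upright, blade end 3 to 20 mm above the screw head, within 7 mm of its centre and within 0.2 rad (11 degrees) of the slot; the crate and the other two tools are within 20 mm of where they began (horizontal distance between driver_tip and screw_top below 0.007 m and z of driver_tip in the frame of screw_top between 0.003 and 0.02 m and angle between driver_tip's own z axis and vertical below 0.14 rad and angle between the x axis of driver_tip and the x axis of screw_top, either way round below 0.2 rad and contact force between driver and the fingers above 1 N and contact force between driver and machine below 0.05 N and contact force between driver and crate below 0.05 N and contact force between driver and stand below 0.05 N and linear speed of driver below 0.02 m/s and distance of each of key_blue_grip, key_green_grip, crate_center from where it was at the start of the episode below 0.02 m); the arm keeps its last pose, push and grip.
It fails at once if the driver touches the machine (over 0.5 N) (contact force between driver and machine above 0.5 N).
It fails at once if the driver touches the crate (over 0.5 N) (contact force between driver and crate above 0.5 N).
It fails at once if the crate or another tool is moved by more than 20 mm (distance of any of key_blue_grip, key_green_grip, crate_center from where it was at the start of the episode above 0.02 m).
It also fails if it takes over 51 s, if anything falls off the work surface, if the arm or the gripper's body presses on something with over 40 N, if the wrist force passes 120 N, or if a joint passes its speed limit or range.

## Working session

There is one attempt and no reset: what is moved stays moved. The work goes in short steps, Python scripts to look and compute and a tool call to move; the robot and the scene stay as the last step left them, time stands still between calls to the robot, and variables do not carry over. Pictures are saved under pics/ and viewed, at most 10 in all, crops included, and the job is handed in when it is done.

Besides the shell and the picture viewer there is one more tool, called after "Emit:" as name(argument=value, ...) on one line, values as JSON. play_rows: Moves the arm, as the interface text tells. Its arguments: {"type":"object","properties":{"motion":{"type":"array"},"squeeze":{"type":"number"}},"required":["motion"]}

```bash
mkdir -p pics; cat > h.py <<'E'
import numpy as np, cv2
from workcell import observe, viewer, bot
def grab(n,f):
    p,d=viewer.grab_frame(n); cv2.imwrite(f'pics/{f}.png',p[:,:,::-1]); np.save(f'pics/{f}.npy',d); return p,d
def ray(n,u,v):
    c=viewer.camera_info(n); xd=np.array([(u-c['cx'])/c['fx'],(v-c['cy'])/c['fy']]); x=xd.copy()
    for _ in range(20): x=xd/(1+c['k1']*(x@x))
    return np.r_[x,1],np.array(c['R']),np.array(c['t'])
def pt(n,d,u,v):
    r,R,t=ray(n,u,v); return R.T@(r*d[int(round(v)),int(round(u))]-t)
def atz(n,u,v,z):
    r,R,t=ray(n,u,v); o=-R.T@t; w=R.T@r; return o+w*(z-o[2])/w[2]
def proj(n,X):
    c=viewer.camera_info(n); x=np.array(c['R'])@X+np.array(c['t']); s=x[:2]/x[2]; s=s*(1+c['k1']*(s@s)); return s*[c['fx'],c['fy']]+[c['cx'],c['cy']]
def tri(a,b):
    A=np.zeros((3,3));B=np.zeros(3)
    for n,u,v in (a,b):
        r,R,t=ray(n,u,v);o=-R.T@t;w=R.T@r;w/=np.linalg.norm(w);P=np.eye(3)-np.outer(w,w);A+=P;B+=P@o
    return np.linalg.solve(A,B)
E
python3 - <<'E'
from h import *
a,_=grab('scene','s0');b,_=grab('top','t0')
for n in('scene','top'):print(viewer.camera_info(n))
print(observe()); print(bot.pinch_z)
E
```

```text
{'fx': 359.58755971100044, 'fy': 359.58755971100044, 'cx': 252.04325465761596, 'cy': 190.09101997715797, 'k1': -0.032256247019333384, 'R': array([[-0.73036445,  0.68304529, -0.00411173],
       [ 0.5411724 ,  0.57496919, -0.61363089],
       [-0.41677358, -0.45039934, -0.78958231]]), 't': array([ 0.33119521, -0.19427291,  1.29230546])}
{'fx': 417.009759753006, 'fy': 417.009759753006, 'cx': 253.31348929423132, 'cy': 192.95228568020042, 'k1': 0.041245408652673156, 'R': array([[-0.0071106 , -0.9998696 ,  0.01449923],
       [-0.99210683,  0.00523861, -0.12528608],
       [ 0.12519379, -0.01527564, -0.9920147 ]]), 't': array([0.02179875, 0.48479859, 1.25608854])}
{'clock': 0.1, 'qpos': array([ 1.18079836,  0.52191471, -0.03632772,  1.59989054,  0.02120725,
        1.02114437, -0.11278277]), 'qd': array([-0.00070231, -0.00080935, -0.00056244, -0.00215733,  0.00030266,
       -0.00162367,  0.0012943 ]), 'joint_efforts': array([ 3.33240547e-03, -9.28508663e+01,  1.98366389e+00, -3.70537984e+01,
        1.80516473e-02,  5.36020394e-03,  8.41111364e-05]), 'position': array([ 0.19636288, -0.59305494,  0.23082968]), 'tool_rot': array([-3.14062372e+00,  7.40801115e-05,  3.19807200e-01]), 'force': array([-0.56730371, -0.42834419, -0.71727449]), 'moment': array([ 0.00571098, -0.00991027,  0.00411179]), 'finger_force': 0.0, 'grip_width': 0.08539906586001879}
0.0187
```

View pics/s0.png

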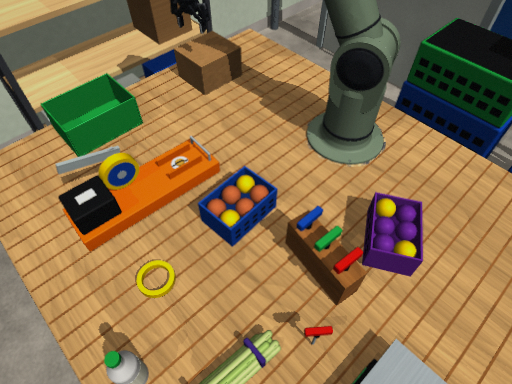

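View pics/t0.png

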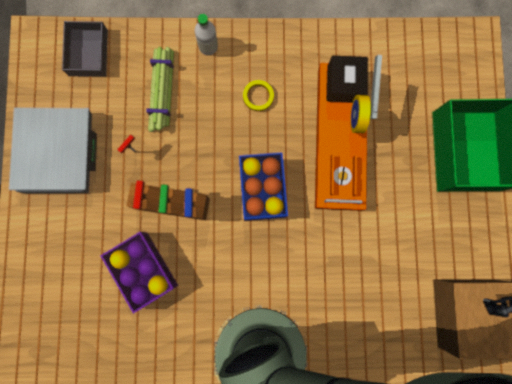

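The scene view shows the red driver at about (348,260), the screw at (179,162) and the crate at (238,205). In the top view they are at (138,195), (343,176) and (263,186). The small red driver on the table at top (126,144) is the decoy. Next I enlarge both.

```bash
python3 - <<'E'
import cv2,numpy as np
s=cv2.imread('pics/s0.png');t=cv2.imread('pics/t0.png')
f=lambda i,u,v,w,h,k:cv2.resize(i[v:v+h,u:u+w],(w*k,h*k),interpolation=cv2.INTER_CUBIC)
# 4 crops: 8x, 48x36 -> 384x288
a=np.hstack([f(s,324,240,48,36,8),f(s,156,145,48,36,8)]);b=np.hstack([f(t,124,176,48,36,8),f(t,319,158,48,36,8)])
cv2.imwrite('pics/c0.png',np.vstack([a,b]))
E
```

```text
(no output)
```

View pics/c0.png

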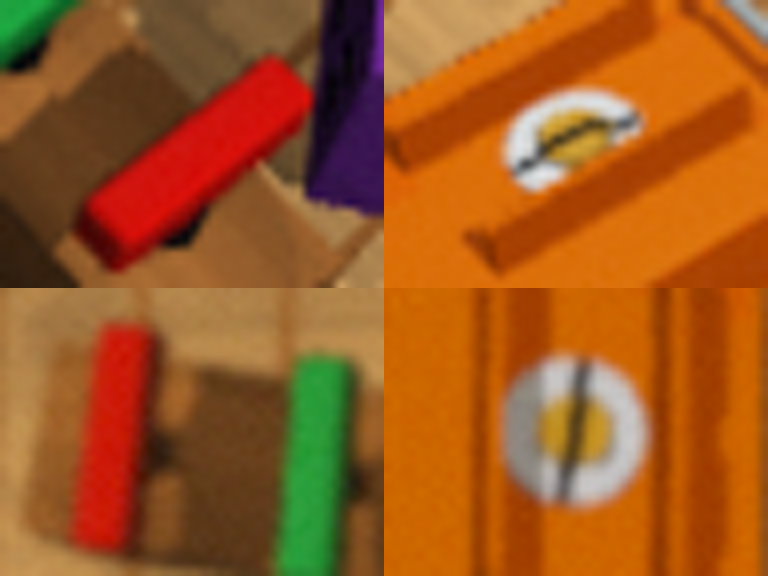

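The crop puts the red crossbar's top face centre at scene (348.2,258.2) and top (138.1,194.2). The brass head centre is at top (342.6,175.3) and about scene (179.5,161.5). The slot in the top crop runs (585,72)→(565,212).

```bash
cat > m.py <<'E'
from h import *
print('red tri',tri(('top',138.1,194.2),('scene',348.2,258.2)))
print('screw tri',tri(('top',342.6,175.3),('scene',179.5,161.5)), 'at64',atz('top',342.6,175.3,.064),atz('scene',179.5,161.5,.064))
o=lambda x,y:(319+x/8-.44,158+y/8-.44)
p=atz('top',*o(201,72),.062);q=atz('top',*o(181,212),.062);print('slot yaw',np.degrees(np.arctan2(*(p-q)[1::-1])),p,q)
o=lambda x,y:(124+x/8-.44,176+y/8-.44)
P=[atz('top',*o(*c),.16) for c in((105,37),(155,40),(75,252),(128,262))]
e1=(P[0]+P[1])/2;e2=(P[2]+P[3])/2;print('bar',e1,e2,np.linalg.norm(e1-e2),np.degrees(np.arctan2(*(e1-e2)[1::-1])))
o=lambda x,y:(324+x/8-.44,240+y/8-.44)
P=[atz('scene',*o(*c),.16) for c in((270,57),(312,92),(85,207),(122,240))]
e1=(P[0]+P[1])/2;e2=(P[2]+P[3])/2;print('bar scene',e1,e2,np.linalg.norm(e1-e2),np.degrees(np.arctan2(*(e1-e2)[1::-1])))
d=np.load('pics/t0.npy');ds=np.load('pics/s0.npy')
print('depth top red,scene red,screw',pt('top',d,138,194),pt('scene',ds,348,258),pt('top',d,343,175),pt('scene',ds,179,161))
im=cv2.imread('pics/t0.png').astype(int)
# top-image depth points: z of stuff coloured like each bar
for nm,b,m in(('red',(125,175,155,220),lambda i:(i[...,2]>150)&(i[...,1]<60)),('green',(155,180,175,215),lambda i:(i[...,1]>120)&(i[...,2]<80)),('blue',(180,185,200,220),lambda i:(i[...,0]>120)&(i[...,2]<90)&(i[...,1]<130))):
    u0,v0,u1,v1=b;v,u=np.nonzero(m(im[v0:v1,u0:u1]));X=np.array([pt('top',d,a+u0,c+v0) for a,c in zip(u,v)]);print(nm,len(u),u.mean()+u0,v.mean()+v0,np.median(X,0),cv2.minAreaRect(np.c_[u,v].astype(np.float32)))
for c in((241,156),(284,153),(287,218),(243,220),(318,64),(317,207),(365,209)):print(c,pt('top',d,*c))
E
python3 m.py
```

```text
red tri [0.46710509 0.33814871 0.15798202]
screw tri [ 0.53250445 -0.25041234  0.06536108] at64 [ 0.53303884 -0.25102641  0.064     ] [ 0.53169046 -0.2512125   0.064     ]
slot yaw -9.885802269926463 [ 0.56023641 -0.25567315  0.062     ] [ 0.50659546 -0.246325    0.062     ]
bar [0.50524208 0.33411624 0.16      ] [0.42958123 0.34174784 0.16      ] 0.07604476772554927 -5.759704699038199
bar scene [0.42924665 0.34229624 0.16      ] [0.50594966 0.33456767 0.16      ] 0.0770913918254428 174.24631712061745
depth top red,scene red,screw [0.46724354 0.33786364 0.16069379] [0.46919029 0.33803463 0.1616504 ] [ 0.53430262 -0.25275201  0.06192144] [ 0.53131061 -0.25459226  0.06336241]
red 169 137.23668639053255 194.63313609467457 [0.46474119 0.33960433 0.16064114] ((12.084615707397461, 19.323076248168945), (6.449806213378906, 27.659744262695312), 7.125016689300537)
green 155 162.47096774193548 198.1032258064516 [0.45571557 0.27115239 0.16022392] ((7.454917907714844, 17.995901107788086), (5.613215446472168, 26.5269718170166), 5.194429397583008)
blue 158 187.5632911392405 202.29113924050634 [0.4441796  0.20134894 0.16024629] ((7.5, 17.0), (26.0, 5.0), 90.0)
(241, 156) [0.5874452  0.05546528 0.09375839]
(284, 153) [ 0.61751054 -0.08094278 -0.00214284]
(287, 218) [ 0.40907354 -0.08689242 -0.00108541]
(243, 220) [0.40347362 0.05120949 0.00160606]
(318, 64) [ 0.91288138 -0.19644007  0.00166758]
(317, 207) [ 0.43931798 -0.17489189  0.0415683 ]
(365, 209) [ 0.43137769 -0.31733941  0.05402327]
```

Measurements against the given sizes:
- The bar top is at z=0.160, as expected. The driver grip is at about (0.467, 0.338, 0.148), yaw −5.8°.
- The screw is at (0.5325, −0.2507, 0.064), with the slot at yaw −9.9°.

I'll swing around on an arc and approach with the gripper half open, so it clears the neighbouring tools.

```bash
cat > plan.py <<'E'
import sys
from h import *
from scipy.spatial.transform import Rotation as Ro
def step(p,rpy,q,yaw):
    """one call: target (world q, upright, yaw) as tool shift cm + rotvec"""
    A=Ro.from_euler('xyz',rpy); B=Ro.from_euler('xyz',[np.pi,0,yaw])
    return np.r_[A.inv().apply(np.array(q)-p)*100,(A.inv()*B).as_rotvec()]
def arc(goal,yaw,n,zs=None):
    s=observe();p=s['position'];rpy=s['tool_rot'];print(s['clock'],p.round(4),rpy.round(3),s['qpos'].round(2))
    a0,a1=np.arctan2(p[1],p[0]),np.arctan2(goal[1],goal[0]);r0,r1=np.hypot(*p[:2]),np.hypot(*goal[:2]);y0=rpy[2]
    dy=yaw-y0
    for i in range(1,n+1):
        f=i/n;a=a0+f*(a1-a0);r=r0+f*(r1-r0);q=np.array([r*np.cos(a),r*np.sin(a),zs[i-1] if zs else p[2]+f*(goal[2]-p[2])]);y=y0+f*dy
        print(i,q.round(3),step(p,rpy,q,y).round(3)); p=q;rpy=[np.pi,0,y]
E
python3 -c "
from plan import *
arc([.467,.338,.25],3.04,6,[.34,.36,.36,.36,.33,.25])"
```

```text
0.1 [ 0.1964 -0.5931  0.2308] [-3.141  0.     0.32 ] [ 1.18  0.52 -0.04  1.6   0.02  1.02 -0.11]
1 [ 0.365 -0.497  0.34 ] [ 1.8983e+01 -3.8080e+00 -1.0915e+01 -1.0000e-03 -0.0000e+00 -4.5300e-01]
2 [ 0.494 -0.356  0.36 ] [19.078 -1.099 -2.     0.     0.    -0.453]
3 [ 0.572 -0.185  0.36 ] [18.796  1.552  0.     0.     0.    -0.453]
4 [0.593 0.    0.36 ] [18.152  4.102  0.    -0.     0.    -0.453]
5 [0.556 0.18  0.33 ] [17.169  6.503  3.    -0.     0.    -0.453]
6 [0.467 0.338 0.25 ] [15.875  8.713  8.    -0.     0.    -0.453]
```

Emit:
play_rows(motion=[[3.8,-0.8,-3.2,0,0,-0.09,0],[7.6,-1.5,-6,0,0,-0.18,0],[11.4,-2.3,-8,0,0,-0.27,0],[15.2,-3,-10,0,0,-0.36,0],[19,-3.8,-11,0,0,-0.45,0]])

```text
clock: 0.6
position: [0.3663, -0.4969, 0.3429]
tool_rot: [3.14, 0.0, 0.773]
force: [-0.5, -0.4, -0.3]
grip_width: 0.0428
finger_force: 0.0
```

Emit:
play_rows(motion=[[3.8,-0.2,-1,0,0,-0.09,0],[7.6,-0.4,-2,0,0,-0.18,0],[11.4,-0.6,-2,0,0,-0.27,0],[15.2,-0.9,-2,0,0,-0.36,0],[19,-1.1,-2,0,0,-0.45,0]])

```text
clock: 1.1
position: [0.4944, -0.356, 0.3612]
tool_rot: [-3.141, -0.0, 1.223]
force: [0.9, -0.7, -0.1]
grip_width: 0.0429
finger_force: 0.0
```

Emit:
play_rows(motion=[[3.8,0.3,0,0,0,-0.09,0],[7.6,0.6,0,0,0,-0.18,0],[11.4,0.9,0,0,0,-0.27,0],[15.2,1.2,0,0,0,-0.36,0],[18.8,1.6,0,0,0,-0.45,0]])

```text
clock: 1.6
position: [0.5736, -0.1847, 0.3612]
tool_rot: [-3.141, -0.0, 1.674]
force: [1.4, -0.7, 0.9]
grip_width: 0.0428
finger_force: 0.0
```

Emit:
play_rows(motion=[[3.6,0.8,0,0,0,-0.09,0],[7.2,1.6,0,0,0,-0.18,0],[10.8,2.4,0,0,0,-0.27,0],[14.4,3.3,0,0,0,-0.36,0],[18.1,4.1,0,0,0,-0.45,0]])

```text
clock: 2.1
position: [0.5962, -0.0009, 0.3611]
tool_rot: [-3.141, -0.0, 2.123]
force: [1.3, -0.5, -0.2]
grip_width: 0.0429
finger_force: 0.0
```

Emit:
play_rows(motion=[[3.4,1.3,0,0,0,-0.09,0],[6.8,2.6,0,0,0,-0.18,0],[10.2,3.9,1,0,0,-0.27,0],[13.6,5.2,2,0,0,-0.36,0],[17.2,6.5,3,0,0,-0.45,0]])

```text
clock: 2.6
position: [0.5615, 0.1795, 0.3307]
tool_rot: [-3.141, -0.0, 2.573]
force: [0.5, 1.1, -0.7]
grip_width: 0.0429
finger_force: 0.0
```

```bash
python3 -c "
from plan import *
arc([.467,.338,.21],3.04,1)"
```

```text
2.6 [0.5615 0.1795 0.3307] [-3.141 -0.     2.573] [ 0.11  0.46 -0.75  1.54  0.32  1.27  0.31]
1 [0.467 0.338 0.21 ] [16.5    8.273 12.07  -0.    -0.    -0.467]
```

Emit:
play_rows(motion=[[3.3,1.7,1.5,0,0,-0.1,0],[6.6,3.3,4,0,0,-0.2,0],[10,5,7,0,0,-0.3,0],[13.5,6.7,9.5,0,0,-0.4,0],[16.5,8.3,12,0,0,-0.467,0]])

```text
clock: 3.1
position: [0.4667, 0.3388, 0.2102]
tool_rot: [3.142, -0.001, 3.041]
force: [1.9, 1.1, 0.2]
grip_width: 0.0428
finger_force: 0.0
```

Emit:
play_rows(motion=[[0,0,0,0,0,0,0],[0,0,0,0,0,0,0],[0,0,0,0,0,0,0],[0,0,0,0,0,0,0],[0,0,0,0,0,0,0]])

```text
clock: 3.6
position: [0.4688, 0.3369, 0.2118]
tool_rot: [3.141, 0.001, 3.035]
force: [0.3, -0.8, -0.9]
grip_width: 0.0424
finger_force: 0.0
```

```bash
python3 -c "
from plan import *
arc([.467,.338,.129],3.04,1)
s,_=grab('scene','s1');t,_=grab('top','t1')
f=lambda i,u,v,w,h,k:cv2.resize(i[v:v+h,u:u+w,::-1],(w*k,h*k),interpolation=cv2.INTER_CUBIC)
cv2.imwrite('pics/c1.png',np.hstack([f(s,290,195,100,100,4),f(t,100,150,100,100,4)]))"
```

```text
3.6 [0.4688 0.3369 0.2118] [3.141e+00 1.000e-03 3.035e+00] [-0.15  0.59 -0.83  1.72  0.49  1.06  0.31]
1 [0.467 0.338 0.129] [ 1.960e-01  8.600e-02  8.275e+00  0.000e+00  1.000e-03 -5.000e-03]
```

View pics/c1.png

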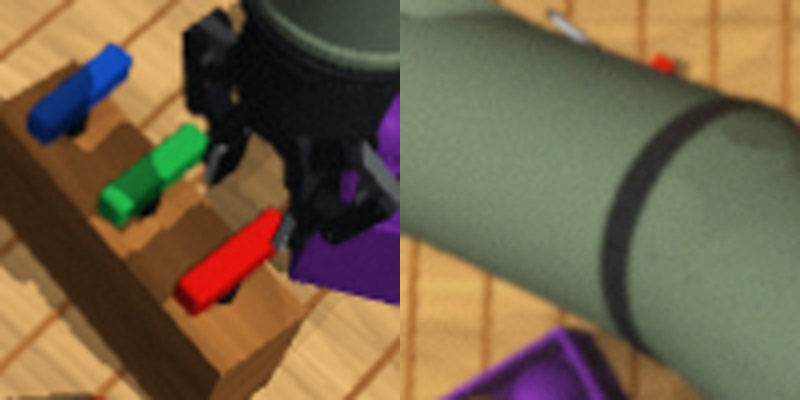

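The fingertips straddle the bar's line at about scene (353,245), above the red bar, and both neighbours are clear. I descend now.

Emit:
play_rows(motion=[[0.1,0.1,1,0,0,0,0],[0.2,0.1,3,0,0,0,0],[0.2,0.1,5,0,0,0,0],[0.2,0.1,7,0,0,0,0],[0.2,0.1,8.2,0,0,0,0]])

```text
clock: 4.2
position: [0.4657, 0.3383, 0.1274]
tool_rot: [-3.141, -0.001, 3.037]
force: [-0.1, 1.1, 1.2]
grip_width: 0.0427
finger_force: 0.0
```

Emit:
play_rows(motion=[[0,0,0,0,0,0,0],[0,0,0,0,0,0,0],[0,0,0,0,0,0,0],[0,0,0,0,0,0,0],[0,0,0,0,0,0,0]])

```text
clock: 4.7
position: [0.4665, 0.3389, 0.1298]
tool_rot: [3.141, 0.001, 3.037]
force: [0.6, -0.0, -0.1]
grip_width: 0.0428
finger_force: 0.0
```

Now I close the gripper.

Emit:
play_rows(motion=[[0,0,0,0,0,0,-0.3],[0,0,0,0,0,0,-0.5],[0,0,0,0,0,0,-0.7],[0,0,0,0,0,0,-1],[0,0,0,0,0,0,-1]], squeeze=60)

```text
clock: 5.2
position: [0.4663, 0.3388, 0.1295]
tool_rot: [3.141, 0.0, 3.037]
force: [-1.4, -1.1, 5.7]
grip_width: 0.0194
finger_force: 58.4
```

Emit:
play_rows(motion=[[0,0,0,0,0,0,-1],[0,0,0,0,0,0,-1],[0,0,0,0,0,0,-1],[0,0,0,0,0,0,-1],[0,0,0,0,0,0,-1]])

```text
clock: 5.7
position: [0.4663, 0.3388, 0.1296]
tool_rot: [3.141, 0.0, 3.037]
force: [-0.5, -0.5, 5.6]
grip_width: 0.0192
finger_force: 58.4
```

The fingers hold the 20 mm bar. I lift straight up.

Emit:
play_rows(motion=[[0,0,-1,0,0,0,-1],[0,0,-2.5,0,0,0,-1],[0,0,-4,0,0,0,-1],[0,0,-5.5,0,0,0,-1],[0,0,-7,0,0,0,-1]])

```text
clock: 6.2
position: [0.4663, 0.3388, 0.201]
tool_rot: [3.141, 0.001, 3.037]
force: [0.5, -0.3, -0.3]
grip_width: 0.0191
finger_force: 58.7
```

Emit:
play_rows(motion=[[0,0,-2,0,0,0,-1],[0,0,-4,0,0,0,-1],[0,0,-6,0,0,0,-1],[0,0,-8,0,0,0,-1],[0,0,-10,0,0,0,-1]])

```text
clock: 6.7
position: [0.4661, 0.3387, 0.3011]
tool_rot: [3.141, 0.0, 3.037]
force: [-0.5, -0.1, -1.9]
grip_width: 0.019
finger_force: 58.7
```

Emit:
play_rows(motion=[[0,0,-1,0,0,0,-1],[0,0,-2,0,0,0,-1],[0,0,-3,0,0,0,-1],[0,0,-3,0,0,0,-1],[0,0,-3,0,0,0,-1]])

```text
clock: 7.2
position: [0.4662, 0.3386, 0.329]
tool_rot: [-3.141, -0.0, 3.037]
force: [0.1, 0.6, -0.8]
grip_width: 0.0189
finger_force: 58.7
```

```bash
python3 -c "
from plan import *
st=observe();print(st['position'],st['tool_rot'])
s,_=grab('scene','s2');t,_=grab('top','t2')
f=lambda i,u,v,w,h,k:cv2.resize(i[v:v+h,u:u+w,::-1],(w*k,h*k),interpolation=cv2.INTER_CUBIC)
cv2.imwrite('pics/c2.png',np.hstack([f(s,290,165,110,120,4)]))
p=st['position']
for dz in (.0187,-.1143):
  print(proj('scene',p+[0,0,dz]))
arc([.5325,-.2507,.32],2.97,6,[.34]*6)"
```

```text
[0.46617183 0.33864006 0.32895452] [-3.14132473e+00 -3.35426632e-04  3.03673596e+00]
[369.83677346 211.12032059]
[354.16850946 245.9672619 ]
7.3 [0.4661 0.3386 0.3287] [-3.141e+00 -1.000e-03  3.037e+00] [-0.12  0.47 -0.89  1.57  0.38  1.28  0.4 ]
1 [0.521 0.252 0.34 ] [-6.325e+00 -8.083e+00 -1.132e+00 -1.000e-03 -1.000e-03  1.100e-02]
2 [0.559 0.156 0.34 ] [-4.913 -9.053 -0.     0.    -0.     0.011]
3 [0.58  0.055 0.34 ] [-3.352 -9.779 -0.     0.    -0.     0.011]
4 [ 0.582 -0.049  0.34 ] [ -1.686 -10.236  -0.      0.     -0.      0.011]
5 [ 0.566 -0.152  0.34 ] [  0.039 -10.411  -0.      0.     -0.      0.011]
6 [ 0.532 -0.251  0.34 ] [  1.775 -10.296  -0.      0.     -0.      0.011]
```

View pics/c2.png

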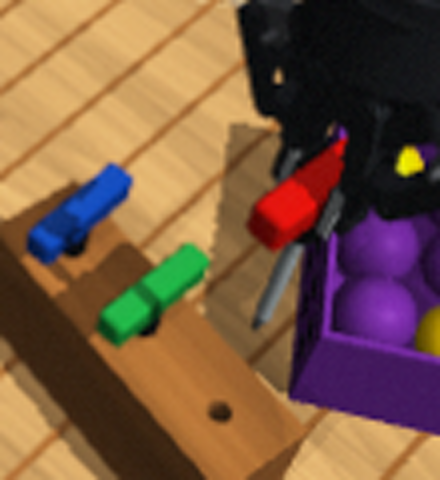

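The driver is out and upright, with its tip at scene (353.8,245.8) against a predicted (354.2,246.0). I carry it across.

Emit:
play_rows(motion=[[-1,-1.3,-0.2,0,0,0,-1],[-2.4,-3.1,-0.5,0,0,0,-1],[-3.7,-4.8,-0.8,0,0,0,-1],[-5,-6.4,-1,0,0,0.01,-1],[-6.3,-8.1,-1.1,0,0,0.01,-1]])

```text
clock: 7.8
position: [0.5207, 0.2509, 0.34]
tool_rot: [-3.141, -0.0, 3.027]
force: [-0.5, 0.5, -0.5]
grip_width: 0.019
finger_force: 58.7
```

Emit:
play_rows(motion=[[-1,-1.8,0,0,0,0,-1],[-2,-3.6,0,0,0,0,-1],[-3,-5.4,0,0,0,0,-1],[-4,-7.2,0,0,0,0.01,-1],[-4.9,-9.1,0,0,0,0.01,-1]])

```text
clock: 8.3
position: [0.5588, 0.1548, 0.3397]
tool_rot: [-3.141, -0.001, 3.017]
force: [0.1, 0.1, -0.8]
grip_width: 0.0195
finger_force: 58.7
```

Emit:
play_rows(motion=[[-0.7,-2,0,0,0,0,-1],[-1.4,-4,0,0,0,0,-1],[-2.1,-6,0,0,0,0,-1],[-2.8,-8,0,0,0,0.01,-1],[-3.4,-9.8,0,0,0,0.01,-1]])

```text
clock: 8.8
position: [0.5802, 0.0529, 0.3397]
tool_rot: [-3.141, -0.001, 3.006]
force: [0.7, -0.3, -1.3]
grip_width: 0.0191
finger_force: 58.7
```

Emit:
play_rows(motion=[[-0.4,-2,0,0,0,0,-1],[-0.7,-4,0,0,0,0,-1],[-1,-6,0,0,0,0,-1],[-1.4,-8,0,0,0,0.01,-1],[-1.7,-10.2,0,0,0,0.01,-1]])

```text
clock: 9.3
position: [0.5833, -0.0502, 0.3399]
tool_rot: [3.141, -0.001, 2.996]
force: [0.5, -0.3, -0.8]
grip_width: 0.0192
finger_force: 58.7
```

Emit:
play_rows(motion=[[0,-2,0,0,0,0,-1],[0,-4,0,0,0,0,-1],[0,-6,0,0,0,0,-1],[0,-8,0,0,0,0.01,-1],[0,-9.6,0,0,0,0.01,-1]])

```text
clock: 9.8
position: [0.5692, -0.146, 0.34]
tool_rot: [-3.141, -0.0, 2.985]
force: [-0.1, -0.2, -1.4]
grip_width: 0.0194
finger_force: 58.7
```

```bash
python3 -c "
from plan import *
arc([.5325,-.2507,.28],2.97,1)"
```

```text
9.8 [ 0.5692 -0.146   0.34  ] [-3.141 -0.     2.985] [ 0.7   0.46 -0.8   1.53  0.34  1.3   1.27]
1 [ 0.532 -0.251  0.28 ] [  1.99  -10.917   6.006  -0.     -0.      0.015]
```

Emit:
play_rows(motion=[[0.4,-2,0,0,0,0,-1],[0.8,-4.2,0,0,0,0,-1],[1.2,-6.5,1,0,0,0.01,-1],[1.6,-8.8,2.5,0,0,0.01,-1],[2,-10.9,4,0,0,0.015,-1]])

```text
clock: 10.3
position: [0.5324, -0.2503, 0.2996]
tool_rot: [-3.141, 0.0, 2.971]
force: [0.4, -0.6, -1.4]
grip_width: 0.0191
finger_force: 58.7
```

Emit:
play_rows(motion=[[0,0,1,0,0,0,-1],[0,0,3,0,0,0,-1],[0,0,5,0,0,0,-1],[0,0,6.5,0,0,0,-1],[0,0,7,0,0,0,-1]])

```text
clock: 10.8
position: [0.5325, -0.2485, 0.2287]
tool_rot: [3.141, -0.002, 2.972]
force: [-0.4, -0.5, 0.1]
grip_width: 0.0192
finger_force: 58.8
```

```bash
python3 -c "
from plan import *
st=observe();p=st['position'];print(p,st['tool_rot'])
s,_=grab('scene','s3')
f=lambda i,u,v,w,h,k:cv2.resize(i[v:v+h,u:u+w,::-1],(w*k,h*k),interpolation=cv2.INTER_CUBIC)
cv2.imwrite('pics/c3.png',f(s,140,110,80,80,7))
print(proj('scene',p+[0,0,-.1143]),proj('scene',np.array([.5325,-.2507,.064])))
arc([.5325,-.2507,.189],2.97,1)"
```

```text
[ 0.53250262 -0.2484667   0.22869888] [ 3.14076683e+00 -1.81017962e-03  2.97223958e+00]
[177.125271   150.92220932] [179.38723072 161.71794754]
10.85 [ 0.5326 -0.2485  0.2289] [ 3.141e+00 -2.000e-03  2.972e+00] [ 0.85  0.56 -0.74  1.68  0.42  1.08  1.38]
1 [ 0.532 -0.251  0.189] [-3.500e-02 -2.180e-01  3.988e+00  1.000e-03 -2.000e-03  2.000e-03]
```

View pics/c3.png

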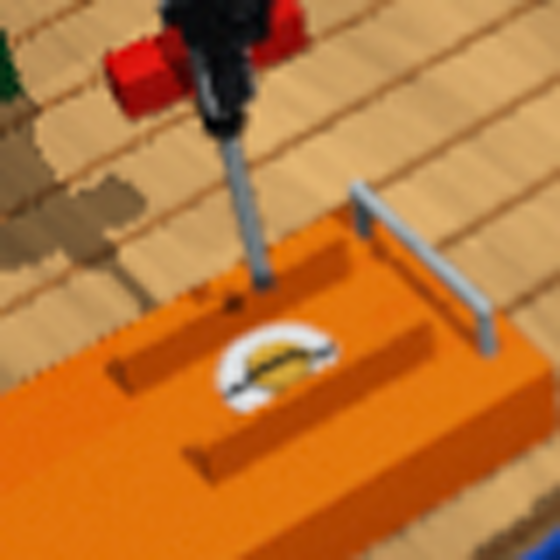

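The blade tip is at scene (177.3,150.3) against a predicted (177.1,150.9), and the screw centre is at (179.5,161.7). The bar is parallel to the slot, so I lower it.

Emit:
play_rows(motion=[[0,-0.1,0.5,0,0,0,-1],[0,-0.2,1.2,0,0,0,-1],[0,-0.2,2.1,0,0,0,-1],[0,-0.2,3,0,0,0,-1],[0,-0.2,3.6,0,0,0,-1]])

```text
clock: 11.35
position: [0.5323, -0.2508, 0.1933]
tool_rot: [3.141, -0.001, 2.972]
force: [-0.1, 0.2, -0.1]
grip_width: 0.019
finger_force: 58.8
```

Emit:
play_rows(motion=[[0,0,0.1,0,0,0,-1],[0,0,0.3,0,0,0,-1],[0,0,0.3,0,0,0,-1],[0,0,0.3,0,0,0,-1],[0,0,0.3,0,0,0,-1]])

```text
clock: 11.85
position: [0.5327, -0.2509, 0.1915]
tool_rot: [-3.142, 0.0, 2.972]
force: [-0.7, 0.2, -0.7]
grip_width: 0.0192
finger_force: 58.8
```

```bash
python3 -c "
from plan import *
st=observe();p=st['position'];print(p,st['tool_rot'],st['force'])
s,_=grab('scene','s4');t,_=grab('top','t4')
f=lambda i,u,v,w,h,k:cv2.resize(i[v:v+h,u:u+w,::-1],(w*k,h*k),interpolation=cv2.INTER_CUBIC)
cv2.imwrite('pics/c4.png',np.hstack([f(s,155,125,50,60,8),f(t,319,146,50,60,8)]))
print(proj('scene',p+[0,0,-.1143]),proj('scene',np.array([.5325,-.2507,.064])))
arc([.5325,-.2507,.189],2.97,1)"
```

```text
[ 0.53268337 -0.25086543  0.1915268 ] [-3.14150832e+00  3.75307490e-04  2.97168921e+00] [-0.65331878  0.24604124 -0.73874276]
[178.61982993 158.86088556] [179.38723072 161.71794754]
11.95 [ 0.5326 -0.2509  0.1915] [-3.141  0.     2.972] [ 0.83  0.6  -0.72  1.71  0.46  1.01  1.35]
1 [ 0.532 -0.251  0.189] [ 0.014  0.014  0.246 -0.     0.     0.002]
```

View pics/c4.png

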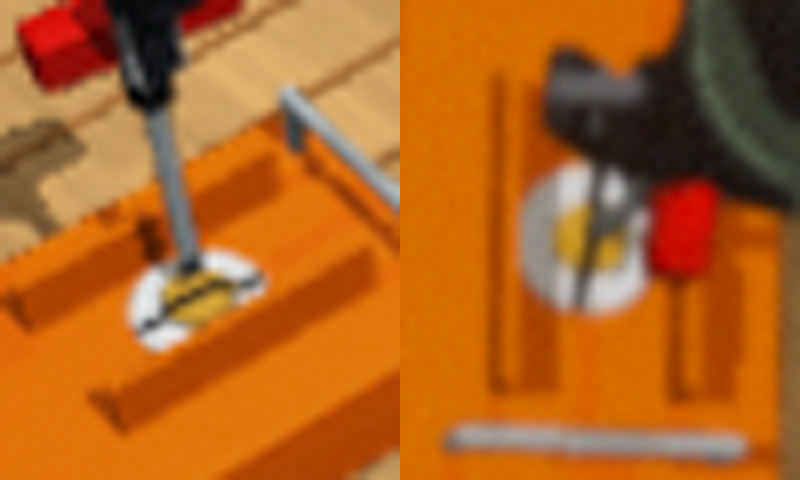

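The tip is at scene (178.1,157.8) and top about (343.6,174.3), just above the brass head.

```bash
python3 -c "
from h import *
print(tri(('top',343.6,174.3),('scene',178.1,157.8)),atz('top',343.6,174.3,.077),atz('scene',178.1,157.8,.077),proj('top',np.array([.5327,-.2509,.0772])))"
```

```text
[ 0.53330377 -0.25012658  0.08294481] [ 0.53386564 -0.25108918  0.077     ] [ 0.53110442 -0.25587996  0.077     ] [343.56516338 174.67342483]
```

Emit:
play_rows(motion=[[0,0,0.1,0,0,0,-1],[0,0,0.2,0,0,0,-1],[0,0,0.3,0,0,0,-1],[0,0,0.4,0,0,0,-1],[0,0,0.4,0,0,0,-1]])

```text
clock: 12.45
position: [0.5325, -0.2508, 0.1871]
tool_rot: [3.141, -0.0, 2.972]
force: [-0.7, 0.1, -0.7]
grip_width: 0.0192
finger_force: 58.8
```

Emit:
play_rows(motion=[[0,0,0,0,0,0,-1],[0,0,0,0,0,0,-1],[0,0,0,0,0,0,-1],[0,0,0,0,0,0,-1],[0,0,0,0,0,0,-1]])

```text
clock: 12.95
position: [0.5326, -0.2508, 0.1873]
tool_rot: [-3.142, 0.0, 2.972]
force: [0.0, 1.0, -1.2]
grip_width: 0.0194
finger_force: 58.8
```

```bash
python3 -c "
from workcell import bot
print(bot.job_done())"
```

```text
the job is handed in; nothing more can be done
None
```

I handed the job in with the red driver still held upright in the gripper. By the arm's readings its blade is about 9 mm above the brass screw head, within 1 mm of centre and parallel to the slot; a two-camera fix suggests nearer 15 mm, also in range, and no verdict came back.

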